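# Clear the mask-maker's table

## Task

Clear up after the mask making: put both paint brushes in the long wooden tray and both paint tubes in the shorter white tray, each lying flat on the tray's floor with nothing on top of another, and press the lidded glue jar upright into the cutout of the foam-lined box until it is fully home on the bottom. Leave the mug and the glue bottle as they are.

Things in the scene. Friction and masses are not known exactly. Their poses are not given: they have to be found in the camera images.
- brush_a: Paint brush lying flat, 140 mm long, 14 mm thick: flat pale wooden handle 20 mm wide, 11 mm thick, steel ferrule 22 mm long, 28 mm wide, dark bristles 38 mm long, 30 mm wide; 35-70 g. Origin on its underside, under the handle 16 mm behind the ferrule, about its balance point: grip there, closing along y. x runs to the bristle tips (76 mm; handle end 64 mm behind), z up. The wider brush.
- brush_b: Paint brush lying flat, 140 mm long, 14 mm thick: flat pale wooden handle 20 mm wide, 11 mm thick, steel ferrule 22 mm long, 20 mm wide, dark bristles 38 mm long, 22 mm wide; 35-70 g. Origin on its underside, under the handle 16 mm behind the ferrule, about its balance point: grip there, closing along y. x runs to the bristle tips (76 mm; handle end 64 mm behind), z up. The narrower brush.
- tube_a: Paint tube lying flat: aluminium with a paper label, 95 mm long plus a 21 mm white cap, 30 mm wide, 22 mm high at the cap end, flattened at the other; 50-100 g; does not roll. Origin on its underside below the middle of the body. x runs towards the cap, y across (grip across the middle, closing along y), z up. The longer tube.
- tube_b: Paint tube lying flat: aluminium with a paper label, 75 mm long plus a 21 mm white cap, 30 mm wide, 22 mm high at the cap end, flattened at the other; 50-100 g; does not roll. Origin on its underside below the middle of the body. x runs towards the cap, y across (grip across the middle, closing along y), z up. The shorter tube.
- jar: Glue jar standing upright: round, 44 mm in diameter and 75 mm tall, amber glass with a paper band and a black lid (the top 18 mm, as wide as the jar); slightly tapered foot, 110 to 225 g. Origin at the centre of its underside, z up.
- brush_tray: Open tray of brown wood, 140 x 200 mm outside, 28 mm high, walls and floor 5 mm thick, fixed to the table. Origin at the centre of its underside, y along its long side, z up. Takes the two brushes side by side along y.
- tube_tray: Open white plastic tray, 140 x 150 mm outside, 28 mm high, walls and floor 5 mm thick, fixed to the table. Origin at the centre of its underside, y along its longer side, z up. Takes the two tubes side by side along y.
- foam_box: Fixed plywood box 110 x 110 x 48 mm filled with black foam. Square cutout, 60 mm wide at the top, narrowing to 41 mm at z = 30 mm, then straight to its floor at z = 8 mm. Its springy sides give 5 mm each and grip the 44 mm jar, which stops some 15 mm short unless pushed with 3 to 8 N. Fully home, the jar's top is at 83 mm, 35 mm above the foam. Origin: centre of the underside, on the cutout's axis; z up.
- mug: White mug with a handle, bystander: 76 mm in diameter, 85 mm tall. Origin at the centre of its underside, z up, handle to its y.
- glue_bottle: White round squeeze bottle with an orange cap, bystander: 52 mm in diameter, 150 mm tall. Origin at the centre of its underside, z up.
Mind the look-alikes: they are no part of the job. Of the things like the foam_box, leave any that is blue or pink; of the rest the smaller one is meant.

How it is judged:
At the end, for the whole second after the job is handed in: Brushes in the wooden tray, tubes in the white tray: origins inside the walls, under 5 mm above the tray floor, within 0.2 rad of flat. Jar within 6 mm of the cutout's axis, under 4 mm above its floor, within 0.1 rad of upright. All at rest (under 20 mm/s) (x of brush_a in the frame of brush_tray between -0.065 and 0.065 m and y of brush_a in the frame of brush_tray between -0.095 and 0.095 m and z of each of brush_a, brush_b in the frame of brush_tray below 0.01 m and angle between each of brush_a, brush_b, tube_a, tube_b's own z axis and vertical below 0.2 rad and linear speed of each of brush_a, brush_b, tube_a, tube_b, jar below 0.02 m/s and x of brush_b in the frame of brush_tray between -0.065 and 0.065 m and y of brush_b in the frame of brush_tray between -0.095 and 0.095 m and x of tube_a in the frame of tube_tray between -0.065 and 0.065 m and y of tube_a in the frame of tube_tray between -0.07 and 0.07 m and z of each of tube_a, tube_b in the frame of tube_tray below 0.01 m and x of tube_b in the frame of tube_tray between -0.065 and 0.065 m and y of tube_b in the frame of tube_tray between -0.07 and 0.07 m and horizontal distance between jar and foam_box below 0.006 m and z of jar in the frame of foam_box below 0.012 m and angle between jar's own z axis and vertical below 0.1 rad); the robot touches nothing.
It fails at once if the mug is shifted more than 30 mm or tipped more than 0.4 rad (distance of mug from where it was at the start of the episode above 0.03 m or angle between mug's own z axis and vertical above 0.4 rad).
It fails at once if the glue bottle is shifted more than 30 mm or tipped more than 0.4 rad (distance of glue_bottle from where it was at the start of the episode above 0.03 m or angle between glue_bottle's own z axis and vertical above 0.4 rad).
It also fails if it takes over 144 s, if anything falls off the work surface, if the arm or the gripper's body presses on something with over 40 N, if the wrist force passes 120 N, or if a joint passes its speed limit or range.

## Robot

A 7-joint arm with a two-finger parallel gripper is mounted at the origin on the work surface. World frame = base frame: x ahead of the robot, y to its left, z up, the work surface at z = 0. Lengths are in m, angles in rad, forces in N, time in s.
With the tool pointing down it reaches from about 0.425 to 0.925 m from the base axis. Payload 6.8 kg.
Tool frame: the origin (TCP) lies on the centre line of the jaws, within the pads' length; the fingertips stand bot.tip_reach ahead of it and the grasp point (between the pads) lies 3 mm ahead of it (bot.tip_reach is the distance from the TCP to the fingertips, in m); z points along the fingers, y is the line along which they close (so a half turn about z gives the same grasp; the last joint's range is limited). The gripper opens to 85 mm and grips with 20 to 120 N. Pads are 22 mm wide; open, the fingers measure 114 mm over their backs; the gripper's body (76 mm by 85 mm) begins 54 mm behind the grasp point. The pads swing forward as they close: fully open they stand 13 mm farther back than shut.
Start: joints at [-1.318, 0.477, 0.022, 1.555, -0.011, 1.109, -0.083], TCP at [0.238, 0.632, 0.253] pointing down, gripper open.
Joint ranges: [-2.96, 2.96], [-0.34, 2.1], [-1.41, 1.46], [0.24, 2.44], [-1.37, 4.51], [0.17, 1.92], [-2.96, 2.96]. Speed limits (rad/s): [2.39, 2.39, 3.14, 3.14, 3.14, 3.14, 3.14].

## Interface

Orientations are given as a unit quaternion [w, x, y, z].
In Python, from station import bot gives the robot as it stands.
- The arm moves only by the tool jog_arm, never from a script. Its argument "deltas" is a list of rows, each a list of 7 numbers: the shift along the world's x, y, z in m, then the turn, a rotation vector about the world's x, y, z in rad, then the opening, from 0 (shut) to 1 (fully open). In form: [[x, y, z, rx, ry, rz, grip], ...]. A call has 1 to 10 rows; each row shifts and turns the commanded pose from where the row before left it; what a row does not reach is not made up. A row lasts 1/10 s, in which the tool goes at most 50 mm and 8.59 degrees, less where a joint would pass 70% of its speed; a pose out of reach is approached as far as the arm can. A call with a gripper value outside its range is refused whole. The fingers move at their own pace and stop on an object; "newtons" is the grip in N (left out, the last holds). Time passes only in rows, so rows that do not move let the fingers close. It gives the time, the measured TCP pose, the force, the opening and the grip force at its end, in the units of the state.
- bot.get_obs(): the state, without advancing time (a new reading comes with each control period).
- bot.read_camera(name): name is "scene" or "top" or "wrist"; returns a dict with "img" (400x640x3 uint8, red, green, blue), "K" (3x3 intrinsics, pixels), "eye" and "attitude" of the camera in the world. Camera axes: x right, y down, z forward; pixel columns grow to the right and rows downward; lengths in m; the calibration is good to about 2 mm. The wrist camera is an equidistant fisheye: a pixel r from the principal point sees the ray r / f radians off the axis. A picture is of the moment at which its call begins. There is no depth.
- bot.hand_in(): hands the job in; it is judged then, once.
The state is a dict: "t": time; "q": joint angles; "joint_vel": joint speeds; "joint_torque": joint torques, N m; "eef_pos": TCP position; "tool_rot": TCP orientation; "contact_force": force on the tool from outside, world axes, zero at the start; "torque": the same for the moment, N m; "gripper_width": opening from 0.0 (shut) to 1.0 (fully open); "grasp_force": force on a finger pad.
Only numpy, scipy, OpenCV 4.12 (cv2) and the standard library are available. Lean on these libraries where they do the work, as an engineer would, in place of code of your own. Each camera call takes 0.05 s, during which the arm holds its last target. There are 200 camera calls.

## Working session

There is one attempt and no reset: what is moved stays moved. The work goes in short steps, Python scripts to look and compute and a tool call to move; the robot and the scene stay as the last step left them, time stands still between calls to the robot, and variables do not carry over. Pictures are saved under pics/ and viewed, at most 14 in all, crops included, and the job is handed in when it is done.

Besides the shell and the picture viewer there is one more tool, called after "Request:" as name(argument=value, ...) on one line, values as JSON. jog_arm: Moves the arm, as the interface text tells. Its arguments: {"type":"object","properties":{"deltas":{"type":"array"},"newtons":{"type":"number"}},"required":["deltas"]}

```bash
ls; mkdir -p pics
python3 - <<'E'
from station import bot
import cv2
for n in("top","scene"):
    c=bot.read_camera(n); cv2.imwrite(f"pics/{n}0.png",c["img"][:,:,::-1]); print(n,c["K"],c["eye"],c["attitude"])
print(bot.get_obs(),bot.tip_reach)
E
```

```text
pics
top [[370.00979873   0.         320.54148197]
 [  0.         370.00979873 201.35564499]
 [  0.           0.           1.        ]] [ 0.3842734  -0.07846857  1.19810461] [ 0.04774457 -0.70345537  0.70753301 -0.04762389]
scene [[508.44843786   0.         322.15177625]
 [  0.         508.44843786 199.23829278]
 [  0.           0.           1.        ]] [ 1.99932644 -0.40255859  0.97942734] [-0.37617442  0.68390897  0.55192692 -0.29349275]
{'t': 0.1, 'q': array([-1.31809639,  0.47770292,  0.02231235,  1.55632661, -0.01149617,
        1.10930939, -0.08309565]), 'joint_vel': array([-0.000479  , -0.00322931, -0.00022194, -0.0025388 ,  0.00029813,
        0.001049  , -0.00032305]), 'joint_torque': array([ 5.09933248e-03, -5.97757995e+01,  1.61420155e+00, -2.81951916e+01,
        1.29100299e-02,  5.01844188e-03, -3.53264042e-06]), 'eef_pos': array([0.23810841, 0.63108612, 0.25244303]), 'tool_rot': array([-9.25296531e-05,  1.79396799e-01,  9.83776465e-01, -8.03996105e-04]), 'contact_force': array([ 0.16309318, -0.1555323 ,  0.36665297]), 'torque': array([0.01083663, 0.05159975, 0.01259723]), 'grasp_force': 0.0, 'gripper_width': 0.9972444531353035} 0.022
```

View pics/top0.png

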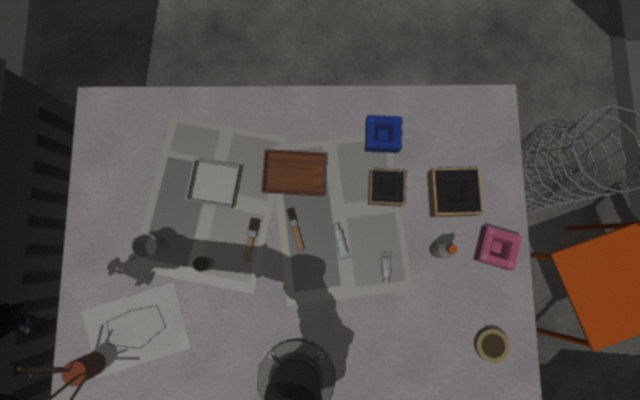

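View pics/scene0.png

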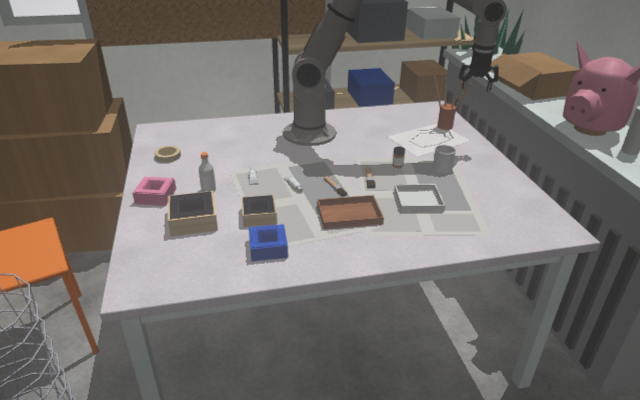

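Top view: base at the bottom, +x is up and +y is left.
- Foam box candidates: plywood (387,187), larger plywood (456,191), blue (384,133), pink (499,247). I choose the smaller plywood one at (387,187).
- Jar at (202,264), mug (147,245), bottle (447,246).
- Brushes at (252,238) and (296,230), tubes at (341,240) and (386,266).
- Wooden tray (295,172), white tray (215,183).

Next are close crops of all of these.

Run:
```python
import cv2
im=cv2.imread("pics/top0.png")
def crop(x0,y0,x1,y1,s,n):
    c=cv2.convertScaleAbs(im[y0:y1,x0:x1],alpha=1.6); c=cv2.resize(c,None,fx=s,fy=s,interpolation=cv2.INTER_CUBIC)
    for x in range((x0+9)//10*10,x1,10): cv2.putText(c,str(x),((x-x0)*s,9),0,.32,(0,255,255)); cv2.line(c,((x-x0)*s,10),((x-x0)*s,16),(0,255,255))
    for y in range((y0+9)//10*10,y1,10): cv2.putText(c,str(y),(0,(y-y0)*s+4),0,.32,(0,255,255)); cv2.line(c,(22,(y-y0)*s),(28,(y-y0)*s),(0,255,255))
    cv2.imwrite("pics/"+n,c)
crop(180,140,320,280,4,"c1.png"); crop(280,140,420,290,4,"c2.png")
```

```text
(no output)
```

View pics/c1.png

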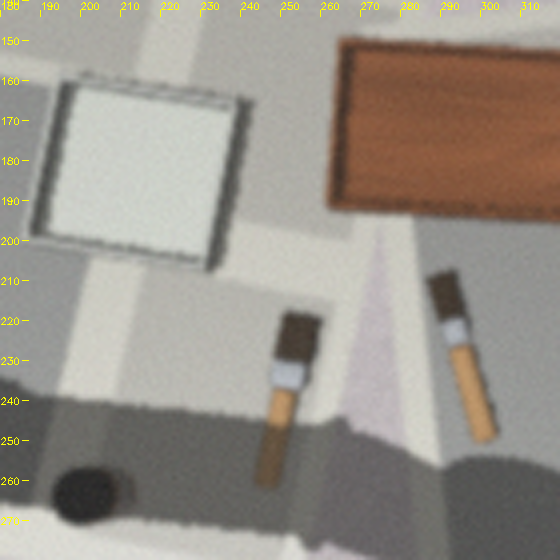

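View pics/c2.png

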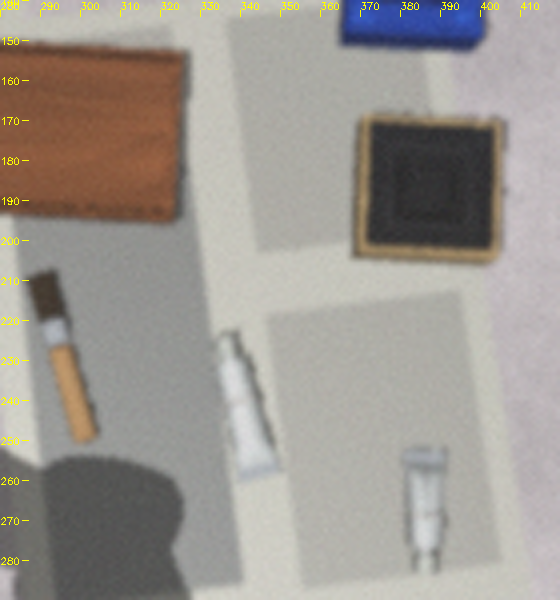

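The boxed choice is confirmed: a plain plywood box with black foam, centre about (387.8,186.3). The wider brush (a) runs from tip (255,218) to end (246.8,261.8). The narrower brush (b) runs from (291,208) to (301.5,250). Tube_a runs from cap (337,223) to end (345,259.5), and tube_b from cap (386.8,282.5) to end (386.5,253). The jar lid is at about (201,264).

```bash
cat > h.py <<'E'
import numpy as np
from scipy.spatial.transform import Rotation as R
K=np.array([[370.00979873,0,320.54148197],[0,370.00979873,201.35564499],[0,0,1]]);E=np.array([0.3842734,-0.07846857,1.19810461])
A=R.from_quat([0.04774457,-0.70345537,0.70753301,-0.04762389],scalar_first=True)
def P(u,v,z):
    d=A.apply(np.linalg.solve(K,[u,v,1])); return (E+d*(z-E[2])/d[2])[:2]
def axis(tip,end,z,off):  # origin off m behind tip, x towards tip
    a,b=P(*tip,z),P(*end,z); d=(a-b)/np.linalg.norm(a-b); m=(a+b)/2
    print("len",np.linalg.norm(a-b).round(4),"yaw",np.arctan2(d[1],d[0]).round(3),"orig",(m+d*off).round(4))
E
python3 - <<'E'
from h import *
axis((255,218.3),(246.8,261.8),.01,-.006)
axis((291,208),(301.5,250),.01,-.006)
axis((337,223),(345,259.5),.01,-.0105)
axis((386.8,282.5),(386.5,253),.01,-.0105)
print("jar",P(201,263.5,.075),"box",P(387.8,186.3,.048))
for n,c in dict(white=[(195,159.5),(242.5,164.5),(233,208),(187.5,199.5)],wood=[(264.5,149.5),(327,152.5),(325,195.5),(261.8,192.5)]).items():
    p=np.array([P(*q,.028) for q in c]); d=p[0]-p[1]+p[3]-p[2]; print(n,p.mean(0),"yaw of y-axis",np.arctan2(d[1],d[0]),np.linalg.norm(p-np.roll(p,1,0),axis=1))
print("mug",P(147,245,.085),"bottle",P(447,246,.075))
from station import bot
o=bot.get_obs();print(R.from_quat(o['tool_rot'],scalar_first=True).as_matrix().round(3))
E
```

```text
len 0.1402 yaw -0.168 orig [0.4168 0.1454]
len 0.1391 yaw 0.248 orig [ 0.4513 -0.0016]
len 0.1185 yaw 0.204 orig [ 0.4068 -0.1454]
len 0.0919 yaw 3.122 orig [ 0.3432 -0.2868]
jar [0.35101939 0.28043386] box [ 0.58714245 -0.29112339]
white [0.60563146 0.26171689] yaw of y-axis 1.4199377363952506 [0.13217902 0.15536479 0.14409792 0.14876077]
wood [0.63815922 0.00452519] yaw of y-axis 1.5163013407513621 [0.14176523 0.20357238 0.14147956 0.20258836]
mug [0.40680894 0.44072063] bottle [ 0.39881656 -0.45898084]
[[-0.936  0.353 -0.   ]
 [ 0.353  0.936 -0.002]
 [-0.    -0.002 -1.   ]]
```

Request:
jog_arm(deltas=[[0.011,-0.035,-0.01,0,0,0,1],[0.0115,-0.035,-0.01,0,0,0,1],[0.011,-0.035,-0.01,0,0,0,1],[0.0115,-0.035,-0.01,0,0,0,1],[0.011,-0.035,-0.01,0,0,0,1],[0.0115,-0.035,-0.01,0,0,0,1],[0.011,-0.035,-0.01,0,0,0,1],[0.0115,-0.035,-0.01,0,0,0,1],[0.011,-0.035,-0.01,0,0,0,1],[0.0115,-0.034,-0.01,0,0,0,1]], newtons=50)

```text
t: 1.1
eef_pos: [0.3508, 0.2809, 0.1528]
tool_rot: [-0.0, 0.179, 0.984, -0.0]
contact_force: [0.3, 0.4, 0.6]
gripper_width: 1.004
grasp_force: 0.0
```

Run:
```python
from station import bot
import cv2
c=bot.read_camera("wrist"); cv2.imwrite("pics/w1.png",c["img"][:,:,::-1]); print(c["K"],c["eye"],c["attitude"]);o=bot.get_obs();print(o['eef_pos'],o['tool_rot'],o['q'])
```

```text
[[309.70691629   0.         315.70184644]
 [  0.         309.70691629 198.08412399]
 [  0.           0.           1.        ]] [0.28242928 0.30649238 0.27454506] [0.11797876 0.81408468 0.56286386 0.0808172 ]
[0.35172456 0.27395324 0.15114603] [-5.95832385e-04  1.82465108e-01  9.83207221e-01 -3.11277452e-03] [-0.89915718  0.24631038  0.10944951  2.18340262 -0.0366337   0.71945478
  0.43853033]
```

View pics/w1.png

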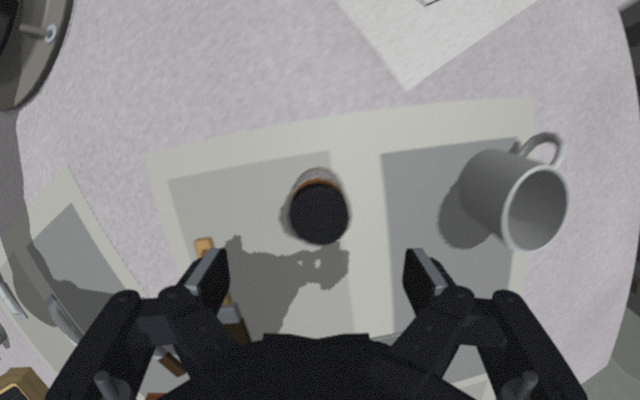

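The wrist view shows the jar lid centred at about (319,212), between the jaws, with the mug off to the right at (535,205).

```bash
cat >> h.py <<'E'
def W(u,v,z,c):
    k=c["K"]; x=np.array([u-k[0,2],v-k[1,2]])/k[0,0]; t=np.linalg.norm(x)
    d=R.from_quat(c["attitude"],scalar_first=True).apply([*(np.sin(t)*x/t),np.cos(t)]); e=np.array(c["eye"])
    return (e+d*(z-e[2])/d[2])[:2]
E
python3 - <<'E'
from h import *
from station import bot
o=bot.get_obs();print(o['eef_pos'])
c=dict(K=np.array([[309.7069,0,315.7018],[0,309.7069,198.084],[0,0,1]]),eye=[0.28242928,0.30649238,0.27454506],attitude=[0.11797876,0.81408468,0.56286386,0.0808172])
print(W(319,212,.075,c))
E
```

```text
[0.35172456 0.27395324 0.15114603]
[0.34747885 0.28406564]
```

Request:
jog_arm(deltas=[[-0.001,0.001,-0.015,0,0,0,1],[0,0,-0.02,0,0,0,1],[0,0,-0.02,0,0,0,1],[0,0,-0.02,0,0,0,1],[0,0,-0.012,0,0,0,1],[0,0,0,0,0,0,1],[0,0,0,0,0,0,0],[0,0,0,0,0,0,0],[0,0,0,0,0,0,0],[0,0,0,0,0,0,0]])

```text
t: 2.15
eef_pos: [0.3503, 0.2841, 0.0673]
tool_rot: [0.0, 0.179, 0.984, 0.001]
contact_force: [-0.4, -0.6, 5.5]
gripper_width: 0.505
grasp_force: 49.9
```

Request:
jog_arm(deltas=[[0,0,0.025,0,0,0,0],[0.005,0,0.03,0,0,0,0],[0.02,-0.02,0.03,0,0,-0.1,0],[0.03,-0.03,0.015,0,0,-0.1,0],[0.03,-0.04,0,0,0,-0.1,0],[0.02,-0.04,0,0,0,-0.1,0],[0.02,-0.045,0,0,0,-0.1,0],[0.02,-0.045,0,0,0,-0.1,0],[0.015,-0.045,0,0,0,-0.1,0],[0.015,-0.045,0,0,0,-0.1,0]])

```text
t: 3.15
eef_pos: [0.5252, -0.0282, 0.1669]
tool_rot: [0.0, 0.55, 0.835, 0.0]
contact_force: [1.0, 1.1, -2.1]
gripper_width: 0.502
grasp_force: 51.3
```

Request:
jog_arm(deltas=[[0.015,-0.045,0,0,0,-0.1,0],[0.015,-0.045,0,0,0,-0.1,0],[0.01,-0.045,0,0,0,-0.1,0],[0.01,-0.045,0,0,0,-0.1,0],[0.0075,-0.045,0,0,0,-0.1,0],[0.005,-0.028,0,0,0,-0.1,0],[0,-0.01,0,0,0,0,0],[0,0,0,0,0,0,0],[0,0,0,0,0,0,0]])

```text
t: 4.05
eef_pos: [0.5873, -0.2876, 0.1661]
tool_rot: [-0.001, 0.77, 0.638, 0.0]
contact_force: [-0.5, 0.2, -2.5]
gripper_width: 0.497
grasp_force: 51.3
```

Run:
```python
from station import bot
import cv2,numpy as np
c=bot.read_camera("wrist"); t=bot.read_camera("top")
o=bot.get_obs();print(o['eef_pos'],o['contact_force'],o['grasp_force'],list(c["eye"]),list(c["attitude"]))
a=cv2.resize(t["img"][150:250,330:450],(480,400),interpolation=2); b=c["img"][:,:,:]
im=np.hstack([a,b])[:,:,::-1]; im=cv2.convertScaleAbs(im,alpha=1.5); cv2.imwrite("pics/jb.png",np.hstack([im[:,:400],im[:,640:1040]]))
```

```text
[ 0.58768768 -0.28700188  0.16618605] [-0.9825296   1.06592628 -0.27497884] 51.345927715301514 [np.float64(0.5996128132042846), np.float64(-0.2169913363987729), np.float64(0.2879076613445579)] [np.float64(0.14187901885854667), np.float64(0.9854265416715673), np.float64(-0.09284772880274259), np.float64(-0.013571080764749867)]
```

View pics/jb.png

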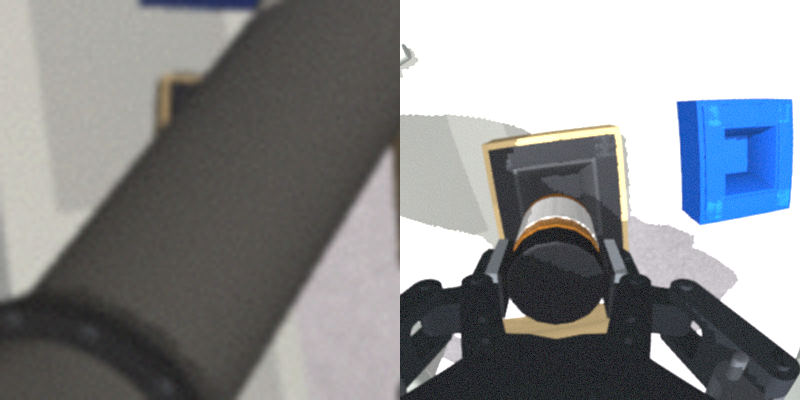

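The wrist half shows the jar held upright above the small plywood box. The far cutout edge corners are at wrist pixels (273,168) and (357,160), and the box's far rim corners at (244,145) and (380,127).

Run:
```python
from h import *
c=dict(K=np.array([[309.7069,0,315.7018],[0,309.7069,198.084],[0,0,1]]),eye=[0.5996128132042846,-0.2169913363987729,0.2879076613445579],attitude=[0.14187901885854667,0.9854265416715673,-0.09284772880274259,-0.013571080764749867])
for (a,b,h) in [((273,168),(357,160),.03),((244,145),(380,127),.055)]:
    p,q=W(*a,.048,c),W(*b,.048,c); d=(q-p)/np.linalg.norm(q-p); n=np.array([d[1],-d[0]]); n*=np.sign(n@(np.array([.587,-.29])-(p+q)/2))
    print(p,q,np.linalg.norm(q-p),d,(p+q)/2+n*h)
```

```text
[ 0.55773794 -0.25555813] [ 0.62413026 -0.26164565] 0.06667082477096781 [ 0.99582278 -0.09130709] [ 0.58819489 -0.28847657]
[ 0.53887508 -0.2327888 ] [ 0.64638822 -0.23888757] 0.10768597876109197 [ 0.99839496 -0.05663476] [ 0.58951673 -0.2907499 ]
```

Request:
jog_arm(deltas=[[0.0005,-0.003,-0.01,0,0,0,0],[0,0,-0.02,0,0,0,0],[0,0,-0.02,0,0,0,0],[0,0,-0.015,0,0,0,0],[0,0,-0.008,0,0,0,0],[0,0,-0.006,0,0,0,0],[0,0,-0.005,0,0,0,0],[0,0,-0.003,0,0,0,0],[0,0,0,0,0,0,0]])

```text
t: 5.05
eef_pos: [0.5888, -0.2909, 0.0795]
tool_rot: [-0.0, 0.771, 0.637, 0.001]
contact_force: [0.8, 4.2, 1.0]
gripper_width: 0.498
grasp_force: 52.0
```

Request:
jog_arm(deltas=[[0,0.001,-0.002,0,0,0,0],[0,0,-0.002,0,0,0,0],[0,0,-0.002,0,0,0,0],[0,0,0,0,0,0,0],[0,0,0,0,0,0,0]])

```text
t: 5.55
eef_pos: [0.5889, -0.2908, 0.0754]
tool_rot: [0.0, 0.771, 0.637, 0.001]
contact_force: [-1.7, 5.7, 16.1]
gripper_width: 0.5
grasp_force: 52.8
```

Request:
jog_arm(deltas=[[0,0,-0.001,0,0,0,0],[0,0,0.001,0,0,0,0],[0,0,0,0,0,0,1],[0,0,0,0,0,0,1],[0,0,0,0,0,0,1],[0,0,0.03,0,0,0,1],[0,0,0.03,0,0,0,1],[0,0,0.03,0,0,0,1],[0,0.03,0.01,0,0,0,1],[0,0.03,0,0,0,0,1]])

```text
t: 6.55
eef_pos: [0.5883, -0.2331, 0.1754]
tool_rot: [0.002, 0.772, 0.636, 0.001]
contact_force: [1.1, 1.2, 0.0]
gripper_width: 0.998
grasp_force: 0.0
```

Run:
```python
from station import bot
import cv2,numpy as np
c=bot.read_camera("wrist");s=bot.read_camera("scene")
o=bot.get_obs();print(o['eef_pos'],list(c["eye"]),list(c["attitude"]))
a=cv2.resize(s["img"][180:240,220:300],(400,300),interpolation=2); b=c["img"][:300,120:520]
cv2.imwrite("pics/j2.png",cv2.convertScaleAbs(np.hstack([a,b])[:,:,::-1],alpha=1.3))
```

```text
[ 0.58876338 -0.22655354  0.17294576] [np.float64(0.6005335769722189), np.float64(-0.1620452324757954), np.float64(0.29695870078186687)] [np.float64(0.14360065773743388), np.float64(0.9849052094680977), np.float64(-0.09591339302046215), np.float64(-0.011882781630634578)]
```

View pics/j2.png

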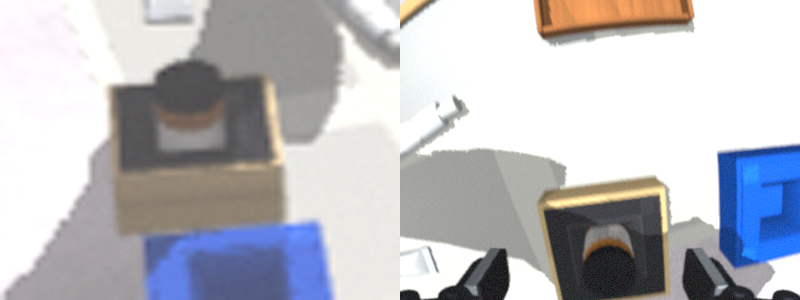

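The jar stands upright in the small box: its lid top is centred at about scene pixel (257.6,195). I'll check its height by projection.

Run:
```python
from h import *
Ks=np.array([[508.448,0,322.152],[0,508.448,199.238],[0,0,1]]);q=R.from_quat([-0.37617442,0.68390897,0.55192692,-0.29349275],scalar_first=True)
for p in [(.588,-.29,.083),(.588,-.29,.098)]:
    c=Ks@q.inv().apply(np.array(p)-[1.99932644,-0.40255859,0.97942734]); c=c/c[2]; print(p,((c[0]-220)*5).round(1),((c[1]-180)*5).round(1))
```

```text
(0.588, -0.29, 0.083) 188.3 74.3
(0.588, -0.29, 0.098) 187.0 54.9
```

Request:
jog_arm(deltas=[[-0.02,-0.003,0,0,0,-0.14,1],[-0.025,-0.006,0,0,0,-0.14,0.7],[-0.025,-0.006,0,0,0,-0.14,0.7],[-0.025,-0.006,-0.01,0,0,-0.14,0.7],[-0.025,-0.006,-0.01,0,0,-0.14,0.7],[-0.025,-0.006,-0.01,0,0,-0.14,0.7],[-0.025,-0.006,-0.01,0,0,-0.14,0.7],[-0.025,-0.006,-0.01,0,0,-0.14,0.7],[-0.025,-0.006,-0.01,0,0,-0.14,0.7],[-0.025,-0.006,-0.01,0,0,-0.14,0.7]])

```text
t: 7.65
eef_pos: [0.3414, -0.2893, 0.103]
tool_rot: [0.001, 1.0, -0.013, -0.0]
contact_force: [0.2, 0.5, -0.4]
gripper_width: 0.701
grasp_force: 0.0
```

Request:
jog_arm(deltas=[[0,0,0,0,0,0,0.7],[0,0,0,0,0,0,0.7],[0,0,0,0,0,0,0.7]])

```text
t: 7.95
eef_pos: [0.3438, -0.2889, 0.1036]
tool_rot: [0.0, 1.0, -0.009, 0.0]
contact_force: [0.6, 0.1, 0.9]
gripper_width: 0.699
grasp_force: 0.0
```

Run:
```python
from station import bot
import cv2,numpy as np
c=bot.read_camera("wrist")
o=bot.get_obs();print(o['eef_pos'],o['tool_rot'],list(c["eye"]),list(c["attitude"]),bot.tip_reach)
cv2.imwrite("pics/tb.png",c["img"][:,:,::-1])
```

```text
[ 0.34394859 -0.28875457  0.10360486] [ 3.86231424e-04  9.99963464e-01 -8.52649072e-03  4.68619112e-04] [np.float64(0.41438557018733924), np.float64(-0.28981010776516447), np.float64(0.225311479375817)] [np.float64(-0.10049633736414486), np.float64(-0.6935858116244208), np.float64(0.7061494626530516), np.float64(0.10095615129595724)] 0.022
```

View pics/tb.png

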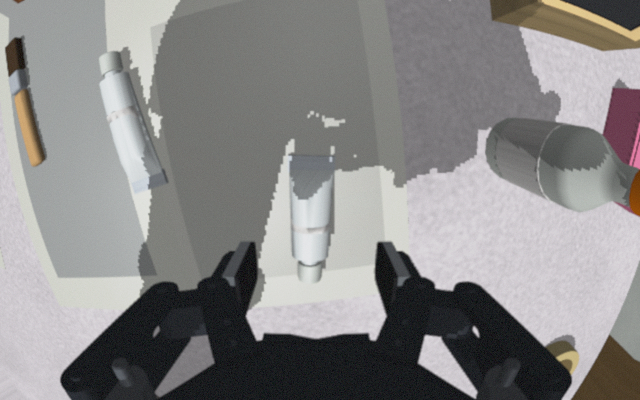

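The wrist view shows tube_b with its flat end at (312,157) and cap tip at (310,281). Tube_a has its cap at (109,53) and end at (150,186).

```bash
cat >> h.py <<'E'
def waxis(tip,end,z,off,eye,att):
    c=dict(K=np.array([[309.7069,0,315.7018],[0,309.7069,198.084],[0,0,1]]),eye=eye,attitude=att)
    a,b=W(*tip,z,c),W(*end,z,c); d=(a-b)/np.linalg.norm(a-b); m=(a+b)/2
    print("len",np.linalg.norm(a-b).round(4),"yaw",np.arctan2(d[1],d[0]).round(3),"orig",(m+d*off).round(4))
E
python3 - <<'E'
from h import *
e=[0.41438557,-0.28981011,0.22531148];a=[-0.10049633736414486,-0.6935858116244208,0.7061494626530516,0.10095615129595724]
waxis((310,281),(312,157),.01,-.0105,e,a)
waxis((109,53),(150,186),.01,-.0105,e,a)
E
```

```text
len 0.0999 yaw 3.104 orig [ 0.3418 -0.2855]
len 0.1159 yaw 0.279 orig [ 0.4091 -0.145 ]
```

Request:
jog_arm(deltas=[[-0.001,0.003,-0.015,0,0,0,0.7],[0,0,-0.02,0,0,0,0.7],[0,0,-0.02,0,0,0,0.7],[0,0,-0.012,0,0,0,0.7],[0,0,-0.006,0,0,0,0.7],[0,0,0,0,0,0,0.7],[0,0,0,0,0,0,0.7]])

```text
t: 8.7
eef_pos: [0.3423, -0.2857, 0.0307]
tool_rot: [0.0, 1.0, -0.009, 0.0]
contact_force: [-0.0, 0.2, -0.4]
gripper_width: 0.698
grasp_force: 0.0
```

Request:
jog_arm(deltas=[[0,0,-0.003,0,0,0,0.7],[0,0,-0.003,0,0,0,0.7],[0,0,0,0,0,0,0],[0,0,0,0,0,0,0],[0,0,0,0,0,0,0],[0,0,0,0,0,0,0],[0,0,0,0,0,0,0]], newtons=40)

```text
t: 9.4
eef_pos: [0.3418, -0.2855, 0.0245]
tool_rot: [-0.0, 1.0, -0.01, 0.0]
contact_force: [-0.8, 1.2, 6.6]
gripper_width: 0.339
grasp_force: 40.0
```

Request:
jog_arm(deltas=[[0,0,0.025,0,0,0,0],[0.01,0.005,0.03,0,0,0,0],[0.03,0.015,0.03,0,0,0.1,0],[0.03,0.03,0.01,0,0,0.1,0],[0.03,0.04,0,0,0,0.1,0],[0.025,0.04,0,0,0,0.1,0],[0.02,0.045,0,0,0,0.1,0],[0.02,0.045,0,0,0,0.1,0],[0.02,0.045,0,0,0,0.1,0],[0.02,0.045,0,0,0,0.1,0]])

```text
t: 10.4
eef_pos: [0.5471, 0.0267, 0.1192]
tool_rot: [0.0, 0.924, 0.383, -0.0]
contact_force: [0.8, -1.3, 0.1]
gripper_width: 0.344
grasp_force: 39.9
```

Request:
jog_arm(deltas=[[0.02,0.045,0,0,0,0.1,0],[0.02,0.045,0,0,0,0.1,0],[0.02,0.045,0,0,0,0.1,0],[0.02,0.045,0,0,0,0.1,0],[0.008,0.04,0,0,0,0.1,0],[0,0.023,0,0,0,0.1,0],[0,0,0,0,0,0.04,0],[0,0,0,0,0,0,0],[0,0,0,0,0,0,0]])

```text
t: 11.3
eef_pos: [0.6347, 0.2665, 0.119]
tool_rot: [0.0, 0.759, 0.651, -0.0]
contact_force: [-0.6, -0.3, -1.0]
gripper_width: 0.34
grasp_force: 39.8
```

```bash
cat > wv.py <<'E'
import sys
from station import bot
import cv2
c=bot.read_camera("wrist"); o=bot.get_obs()
print(o['eef_pos'].round(4),o['tool_rot'].round(4),o['grasp_force'],[float(x) for x in c["eye"]],[float(x) for x in c["attitude"]])
cv2.imwrite("pics/"+sys.argv[1],c["img"][:,:,::-1])
E
python3 wv.py tr.png
```

```text
[0.6348 0.2663 0.1192] [ 2.000e-04  7.590e-01  6.511e-01 -4.000e-04] 39.83849108219147 [0.6444917668202463, 0.33788926212294035, 0.24066342716306138] [0.14338117704805695, 0.9867243677128056, -0.07547226795878934, -0.010990768819084378]
```

View pics/tr.png

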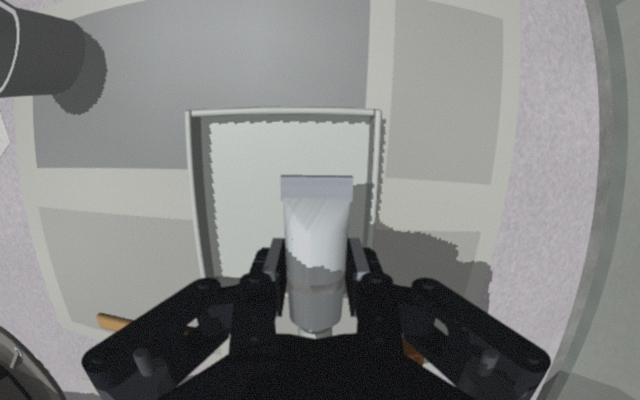

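The tray's far rim runs from (187,111) to (382,108), parallel to the jaws. The tube is held inside it, right of centre as intended.

Run:
```python
from h import *
c=dict(K=np.array([[309.7069,0,315.7018],[0,309.7069,198.084],[0,0,1]]),eye=[0.6444917668202463,0.33788926212294035,0.24066342716306138],attitude=[0.14338117704805695,0.9867243677128056,-0.07547226795878934,-0.010990768819084378])
p,q=W(187,111,.028,c),W(382,108,.028,c);d=(q-p)/np.linalg.norm(q-p);n=np.array([d[1],-d[0]]);print(p,q,np.linalg.norm(q-p),np.arctan2(d[1],d[0]),(p+q)/2+n*.075)
C=(p+q)/2+n*.075; v=np.array([.6348,.2663])-C; print("tcp in tray",v@d,-(v@n))
```

```text
[0.55350592 0.35396678] [0.68972103 0.33237336] 0.13791603702209382 -0.1572162247127013 [0.60987077 0.26909505]
tcp in tray 0.02505939351954662 0.001142577437081712
```

Request:
jog_arm(deltas=[[0.004,0.007,-0.01,0,0,0,0],[0,0,-0.02,0,0,0,0],[0,0,-0.025,0,0,0,0],[0,0,-0.02,0,0,0,0],[0,0,-0.008,0,0,0,0],[0,0,-0.004,0,0,0,0],[0,0,-0.0015,0,0,0,0],[0,0,0,0,0,0,0],[0,0,0,0,0,0,0]])

```text
t: 12.25
eef_pos: [0.6394, 0.2747, 0.0318]
tool_rot: [0.0, 0.758, 0.652, 0.001]
contact_force: [-0.0, -0.9, 0.2]
gripper_width: 0.34
grasp_force: 39.8
```

Request:
jog_arm(deltas=[[0,0,-0.0015,0,0,0,0],[0,0,0,0,0,0,0.42],[0,0,0,0,0,0,0.42],[0,0,0,0,0,0,0.42],[0,0,0.015,0,0,0,0.42],[0,0,0.025,0,0,0,0.42],[0,0,0.03,0,0,0,0.42],[-0.01,-0.02,0.02,0,0,0,0.7],[-0.01,-0.035,0,0,0,0,0.7],[-0.01,-0.04,0,0,0,-0.05,0.7]])

```text
t: 13.25
eef_pos: [0.6092, 0.1802, 0.1215]
tool_rot: [0.0, 0.774, 0.634, 0.002]
contact_force: [-0.2, -0.9, -0.2]
gripper_width: 0.701
grasp_force: 0.0
```

Request:
jog_arm(deltas=[[-0.015,-0.032,0,0,0,-0.114,0.7],[-0.018,-0.033,0,0,0,-0.114,0.7],[-0.02,-0.033,0,0,0,-0.115,0.7],[-0.02,-0.033,0,0,0,-0.115,0.7],[-0.02,-0.033,0,0,0,-0.115,0.7],[-0.021,-0.033,0,0,0,-0.115,0.7],[-0.021,-0.032,0,0,0,-0.115,0.7],[-0.022,-0.032,0,0,0,-0.115,0.7],[-0.022,-0.032,0,0,0,-0.115,0.7],[-0.022,-0.032,0,0,0,-0.114,0.7]])

```text
t: 14.25
eef_pos: [0.4073, -0.1465, 0.1202]
tool_rot: [-0.0, 0.994, 0.109, 0.001]
contact_force: [1.4, -0.3, -0.0]
gripper_width: 0.702
grasp_force: 0.0
```

Request:
jog_arm(deltas=[[0,0,-0.015,0,0,0,0.7],[0,0,-0.02,0,0,0,0.7],[0,0,-0.02,0,0,0,0.7],[0,0,-0.015,0,0,0,0.7],[0,0,-0.01,0,0,0,0.7],[0,0,-0.01,0,0,0,0.7],[0,0,0,0,0,0,0.7],[0,0,0,0,0,0,0.7]])

```text
t: 15.05
eef_pos: [0.4083, -0.1456, 0.03]
tool_rot: [-0.0, 0.994, 0.111, 0.001]
contact_force: [0.1, -0.4, -0.3]
gripper_width: 0.702
grasp_force: 0.0
```

Request:
jog_arm(deltas=[[0,0,-0.0055,0,0,0,0.7],[0,0,0,0,0,0,0],[0,0,0,0,0,0,0],[0,0,0,0,0,0,0],[0,0,0,0,0,0,0],[0,0,0.02,0,0,0,0],[0.01,0,0.03,0,0,0,0],[0.02,0.01,0.03,0,0,0.07,0],[0.02,0.02,0.015,0,0,0.07,0],[0.015,0.035,0,0,0,0.07,0]])

```text
t: 16.05
eef_pos: [0.4754, -0.0816, 0.1213]
tool_rot: [0.001, 0.977, 0.215, 0.003]
contact_force: [1.3, -0.0, -1.8]
gripper_width: 0.34
grasp_force: 40.0
```

Request:
jog_arm(deltas=[[0.013,0.038,0,0,0,0.11,0],[0.013,0.039,0,0,0,0.11,0],[0.013,0.039,0,0,0,0.11,0],[0.013,0.039,0,0,0,0.11,0],[0.013,0.039,0,0,0,0.11,0],[0.013,0.039,0,0,0,0.11,0],[0.013,0.039,0,0,0,0.11,0],[0.01,0.039,0,0,0,0.11,0],[0.006,0.032,0,0,0,0.105,0],[0,0,0,0,0,0,0]])

```text
t: 17.05
eef_pos: [0.5794, 0.2693, 0.1183]
tool_rot: [-0.001, 0.755, 0.655, 0.001]
contact_force: [0.1, 0.5, -0.9]
gripper_width: 0.341
grasp_force: 39.9
```

Request:
jog_arm(deltas=[[0,0,0,0,0,0,0],[0,0,0,0,0,0,0]])

```text
t: 17.25
eef_pos: [0.5795, 0.2608, 0.1186]
tool_rot: [0.0, 0.76, 0.65, -0.001]
contact_force: [-0.6, -0.8, -1.2]
gripper_width: 0.34
grasp_force: 39.9
```

```bash
python3 wv.py tr2.png
```

```text
[0.5797 0.2606 0.1187] [ 3.000e-04  7.597e-01  6.503e-01 -5.000e-04] 39.94807541370392 [0.5895300876043402, 0.33222799669878944, 0.24020352614268822] [0.1436123546020265, 0.9866079904447524, -0.07651694589711998, -0.011194721381359952]
```

View pics/tr2.png

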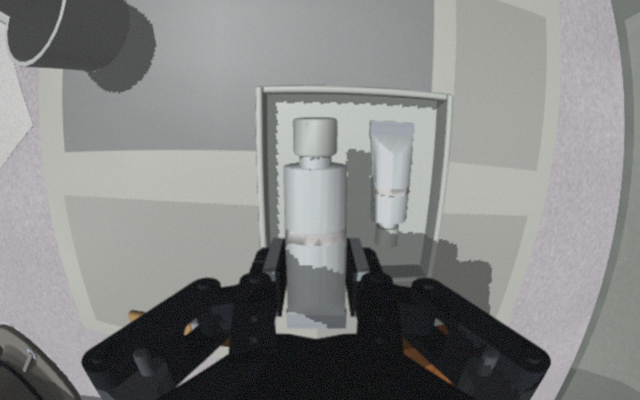

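Tube_b lies flat on the right side of the white tray at (390,185). Tube_a is held over the left side, cap at (316,138). The far rim runs from (257,89) to (451,96).

Run:
```python
from h import *
c=dict(K=np.array([[309.7069,0,315.7018],[0,309.7069,198.084],[0,0,1]]),eye=[0.5895300876043402,0.33222799669878944,0.24020352614268822],attitude=[0.1436123546020265,0.9866079904447524,-0.07651694589711998,-0.011194721381359952])
p,q=W(257,89,.028,c),W(451,96,.028,c);d=(q-p)/np.linalg.norm(q-p);n=np.array([d[1],-d[0]]);C=(p+q)/2+n*.075;print(np.linalg.norm(q-p),np.arctan2(d[1],d[0]),C)
v=np.array([.5797,.2606])-C; print("tcp in tray",v@d,-(v@n), "tube_b", (W(391,228,.016,c)-C)@d,(W(391,122,.007,c)-C)@d)
```

```text
0.1370209668689193 -0.1620473741825102 [0.6077693  0.26744767]
tcp in tray -0.026596766737182188 -0.011286634953445946 tube_b 0.03214881329203824 0.028851239835109326
```

Request:
jog_arm(deltas=[[0,0,-0.015,0,0,0,0],[0,0,-0.025,0,0,0,0],[0,0,-0.025,0,0,0,0],[0,0,-0.012,0,0,0,0],[0,0,-0.007,0,0,0,0],[0,0,-0.004,0,0,0,0],[0,0,0,0,0,0,0],[0,0,0,0,0,0,0]])

```text
t: 18.1
eef_pos: [0.5804, 0.2627, 0.0316]
tool_rot: [0.0, 0.759, 0.651, 0.001]
contact_force: [-0.4, -0.1, -0.5]
gripper_width: 0.341
grasp_force: 40.0
```

Request:
jog_arm(deltas=[[0,0,0,0,0,0,0.42],[0,0,0,0,0,0,0.42],[0,0,0,0,0,0,0.42],[0,0,0.015,0,0,0,0.42],[0,0,0.025,0,0,0,0.42],[0,0,0.03,0,0,0,0.42],[0,0,0.02,0,0,0,0.42],[0,0,0,0,0,0,0.6]])

```text
t: 18.9
eef_pos: [0.582, 0.2631, 0.1251]
tool_rot: [0.001, 0.759, 0.651, 0.003]
contact_force: [0.0, 0.3, 0.5]
gripper_width: 0.576
grasp_force: 0.0
```

Request:
jog_arm(deltas=[[-0.008,-0.006,0,0,0,0.13,0.6],[-0.014,-0.01,0,0,0,0.13,0.6],[-0.014,-0.01,0,0,0,0.13,0.6],[-0.014,-0.01,0,0,0,0.13,0.6],[-0.014,-0.01,0,0,0,0.13,0.6],[-0.014,-0.01,0,0,0,0.13,0.6],[-0.014,-0.01,0,0,0,0.13,0.6],[-0.014,-0.01,0,0,0,0.13,0.6],[-0.014,-0.01,0,0,0,0.13,0.6],[-0.014,-0.01,0,0,0,0.13,0.6]])

```text
t: 19.9
eef_pos: [0.445, 0.1659, 0.1209]
tool_rot: [-0.0, 0.207, 0.978, -0.0]
contact_force: [-0.6, 0.1, 0.8]
gripper_width: 0.602
grasp_force: 0.0
```

Request:
jog_arm(deltas=[[-0.014,-0.01,0,0,0,0.13,0.6],[-0.0155,-0.011,0,0,0,0.126,0.6],[0,0,0,0,0,0,0.6],[0,0,0,0,0,0,0.6]])

```text
t: 20.3
eef_pos: [0.4167, 0.1457, 0.1211]
tool_rot: [0.0, 0.085, 0.996, 0.0]
contact_force: [0.2, 1.1, 0.8]
gripper_width: 0.598
grasp_force: 0.0
```

```bash
python3 wv.py ba.png
```

```text
[0.4172 0.1461 0.1211] [5.000e-04 8.470e-02 9.964e-01 4.000e-04] 0.0 [0.3446283585167382, 0.1580326513537579, 0.24274781245034172] [0.10965599132093613, 0.7568582265417481, 0.6376866132166663, 0.09217902043176883]
```

View pics/ba.png

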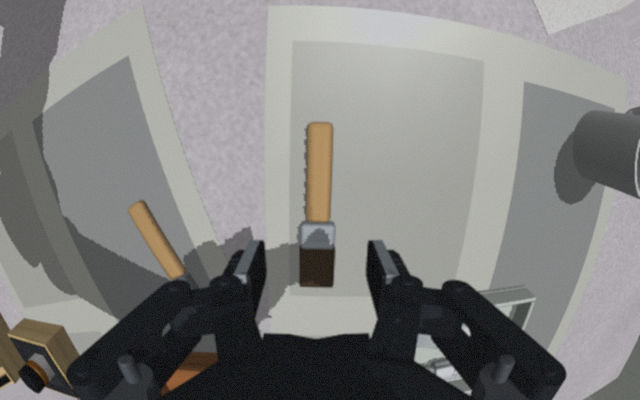

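Brush_a lies between the jaws: handle end (320,122), ferrule start (318,222), bristle tip (317,287).

Run:
```python
from h import *
e=[0.3446283585167382,0.1580326513537579,0.24274781245034172];a=[0.10965599132093613,0.7568582265417481,0.6376866132166663,0.09217902043176883]
waxis((317,287),(320,122),.011,-.006,e,a);waxis((318,222),(320,122),.011,.024,e,a)
```

```text
len 0.1404 yaw -0.185 orig [0.4178 0.1476]
len 0.0788 yaw -0.188 orig [0.417  0.1476]
```

Request:
jog_arm(deltas=[[0,0.0015,-0.015,0,0,-0.01,0.6],[0,0,-0.025,0,0,0,0.6],[0,0,-0.025,0,0,0,0.6],[0,0,-0.015,0,0,0,0.6],[0,0,-0.01,0,0,0,0.6],[0,0,-0.006,0,0,0,0.6],[0,0,0,0,0,0,0.6],[0,0,0,0,0,0,0.6]])

```text
t: 21.15
eef_pos: [0.4168, 0.1473, 0.0252]
tool_rot: [0.0, 0.088, 0.996, 0.0]
contact_force: [-0.2, -0.9, 0.7]
gripper_width: 0.6
grasp_force: 0.0
```

Request:
jog_arm(deltas=[[0,0,0,0,0,0,0],[0,0,0,0,0,0,0],[0,0,0,0,0,0,0],[0,0,0,0,0,0,0],[0,0,0,0,0,0,0]])

```text
t: 21.65
eef_pos: [0.4167, 0.1472, 0.0255]
tool_rot: [0.0, 0.089, 0.996, 0.0]
contact_force: [-1.2, -0.3, 5.8]
gripper_width: 0.22
grasp_force: 39.1
```

Request:
jog_arm(deltas=[[0,0,0.02,0,0,0,0],[0,0,0.03,0,0,0,0],[0.01,-0.005,0.03,0,0,-0.07,0],[0.02,-0.011,0.015,0,0,-0.12,0],[0.025,-0.014,0,0,0,-0.13,0],[0.025,-0.014,0,0,0,-0.13,0],[0.025,-0.014,0,0,0,-0.13,0],[0.025,-0.014,0,0,0,-0.13,0],[0.025,-0.014,0,0,0,-0.13,0],[0.025,-0.014,0,0,0,-0.13,0]])

```text
t: 22.65
eef_pos: [0.5971, 0.0465, 0.1201]
tool_rot: [-0.0, 0.545, 0.839, 0.0]
contact_force: [0.1, -0.0, 0.2]
gripper_width: 0.22
grasp_force: 39.7
```

Request:
jog_arm(deltas=[[0.025,-0.014,0,0,0,-0.13,0],[0.025,-0.014,0,0,0,-0.13,0],[0.0196,-0.01,0,0,0,-0.13,0],[0,0,0,0,0,-0.087,0],[0,0,0,0,0,0,0],[0,0,0,0,0,0,0]])

```text
t: 23.25
eef_pos: [0.6654, 0.0095, 0.1196]
tool_rot: [-0.0, 0.725, 0.689, -0.0]
contact_force: [-0.1, -0.7, 0.1]
gripper_width: 0.221
grasp_force: 39.7
```

```bash
python3 wv.py wt.png
```

```text
[0.6653 0.0096 0.1197] [-4.000e-04  7.247e-01  6.891e-01 -0.000e+00] 39.72445070743561 [0.667893934843326, 0.08149051492784246, 0.2413277461958692] [0.14319674444639663, 0.9893709954152403, -0.024980493293981373, -0.003962419185203885]
```

View pics/wt.png

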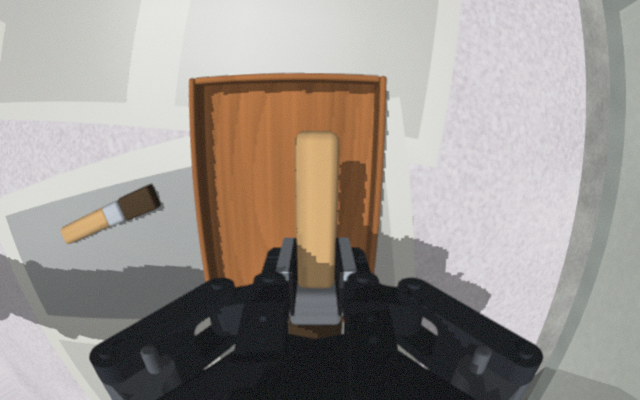

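The wooden tray's far rim runs from (190,81) to (385,78). Brush_a is held straight over the right half. Brush_b lies at tip (156,196), end (64,235).

Run:
```python
from h import *
e=[0.667893934843326,0.08149051492784246,0.2413277461958692];a=[0.14319674444639663,0.9893709954152403,-0.024980493293981373,-0.003962419185203885]
c=dict(K=np.array([[309.7069,0,315.7018],[0,309.7069,198.084],[0,0,1]]),eye=e,attitude=a)
p,q=W(190,81,.028,c),W(385,78,.028,c);d=(q-p)/np.linalg.norm(q-p);n=np.array([d[1],-d[0]]);C=(p+q)/2+n*.1;print(np.linalg.norm(q-p),np.arctan2(d[1],d[0]),C)
v=np.array([.6653,.0096])-C; print("tcp in tray",v@d,-(v@n))
waxis((156,196),(64,235),.011,-.006,e,a)
```

```text
0.13722445800402103 -0.05918947510254924 [0.64197097 0.00613175]
tcp in tray 0.023083016751083308 0.0048422064577525415
len 0.1388 yaw 0.263 orig [0.4558 0.0025]
```

Request:
jog_arm(deltas=[[0.005,0,-0.015,0,0,0,0],[0,0,-0.025,0,0,0,0],[0,0,-0.025,0,0,0,0],[0,0,-0.012,0,0,0,0],[0,0,-0.007,0,0,0,0],[0,0,-0.004,0,0,0,0],[0,0,0,0,0,0,0],[0,0,0,0,0,0,0]])

```text
t: 24.1
eef_pos: [0.6715, 0.009, 0.0327]
tool_rot: [0.0, 0.726, 0.688, 0.001]
contact_force: [-0.5, -0.9, -0.3]
gripper_width: 0.215
grasp_force: 39.7
```

Request:
jog_arm(deltas=[[0,0,0,0,0,0,0.32],[0,0,0,0,0,0,0.32],[0,0,0,0,0,0,0.32],[0,0,0.015,0,0,0,0.32],[0,0,0.025,0,0,0,0.32],[0,0,0.03,0,0,0,0.32],[-0.01,0,0.02,0,0,0,0.6],[-0.02,0,0,0,0,-0.1,0.6],[-0.02,0,0,0,0,-0.12,0.6],[-0.02,0,0,0,0,-0.12,0.6]])

```text
t: 25.1
eef_pos: [0.6005, 0.009, 0.1232]
tool_rot: [0.0, 0.833, 0.553, 0.001]
contact_force: [-1.3, -0.5, 0.2]
gripper_width: 0.599
grasp_force: 0.0
```

Request:
jog_arm(deltas=[[-0.0185,-0.001,0,0,0,-0.115,0.6],[-0.0185,-0.001,0,0,0,-0.115,0.6],[-0.0185,-0.001,0,0,0,-0.115,0.6],[-0.0185,-0.001,0,0,0,-0.115,0.6],[-0.0185,-0.001,0,0,0,-0.115,0.6],[-0.0185,-0.001,0,0,0,-0.115,0.6],[-0.0185,-0.001,0,0,0,-0.115,0.6],[-0.0185,-0.002,0,0,0,-0.117,0.6],[0,0,0,0,0,0,0.6],[0,0,0,0,0,0,0.6]])

```text
t: 26.1
eef_pos: [0.4537, 0.0004, 0.1225]
tool_rot: [-0.0, 0.992, 0.129, 0.001]
contact_force: [0.4, -0.4, 0.4]
gripper_width: 0.598
grasp_force: 0.0
```

```bash
python3 wv.py bb.png
```

```text
[4.542e-01 4.000e-04 1.225e-01] [-2.000e-04  9.917e-01  1.289e-01  1.000e-03] 0.0 [0.5218447613636688, 0.018920830844885158, 0.24434320709256957] [0.11272480900087256, 0.7841581657726661, -0.6040713686902045, -0.08652670117661627]
```

View pics/bb.png

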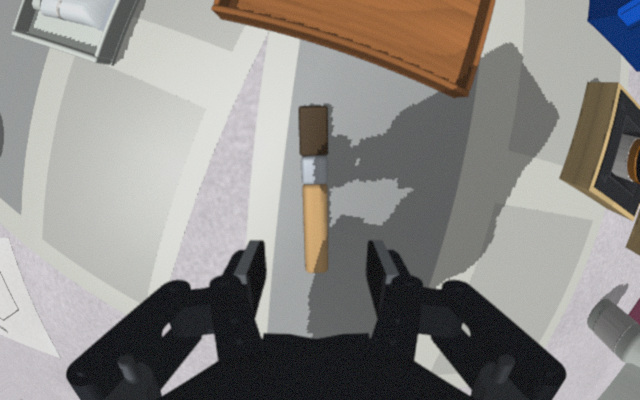

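Brush_b lies between the jaws: tip (313,105), ferrule start (316,184), handle end (316,272).

Run:
```python
from h import *
e=[0.5218447613636688,0.018920830844885158,0.24434320709256957];a=[0.11272480900087256,0.7841581657726661,-0.6040713686902045,-0.08652670117661627]
waxis((313,105),(316,272),.011,-.006,e,a);waxis((316,184),(316,272),.011,.024,e,a)
```

```text
len 0.1384 yaw 0.274 orig [0.4524 0.0013]
len 0.0778 yaw 0.258 orig [4.524e-01 2.000e-04]
```

Request:
jog_arm(deltas=[[-0.0015,0,-0.015,0,0,0,0.6],[0,0,-0.025,0,0,0,0.6],[0,0,-0.025,0,0,0,0.6],[0,0,-0.016,0,0,0,0.6],[0,0,-0.01,0,0,0,0.6],[0,0,-0.006,0,0,0,0.6],[0,0,0,0,0,0,0.6],[0,0,0,0,0,0,0.6]])

```text
t: 26.95
eef_pos: [0.452, 0.0, 0.0253]
tool_rot: [-0.0, 0.992, 0.128, 0.0]
contact_force: [0.3, 0.7, -0.0]
gripper_width: 0.599
grasp_force: 0.0
```

Request:
jog_arm(deltas=[[0,0,0,0,0,0,0],[0,0,0,0,0,0,0],[0,0,0,0,0,0,0],[0,0,0,0,0,0,0],[0,0,0,0,0,0,0]])

```text
t: 27.45
eef_pos: [0.4518, 0.0002, 0.0254]
tool_rot: [-0.0, 0.992, 0.128, 0.001]
contact_force: [-1.3, 0.1, 6.7]
gripper_width: 0.218
grasp_force: 39.1
```

Request:
jog_arm(deltas=[[0,0,0.02,0,0,0,0],[0,0,0.03,0,0,0,0],[0.005,0,0.03,0,0,0.07,0],[0.015,0,0.015,0,0,0.11,0],[0.018,0,0,0,0,0.12,0],[0.018,0,0,0,0,0.12,0],[0.018,0,0,0,0,0.12,0],[0.018,0,0,0,0,0.12,0],[0.018,0,0,0,0,0.12,0],[0.018,0,0,0,0,0.12,0]])

```text
t: 28.45
eef_pos: [0.5799, 0.0001, 0.1199]
tool_rot: [-0.0, 0.836, 0.548, -0.0]
contact_force: [0.0, -0.2, -1.5]
gripper_width: 0.215
grasp_force: 40.1
```

Request:
jog_arm(deltas=[[0.018,0,0,0,0,0.12,0],[0.013,0,0,0,0,0.12,0],[0.002,0,0,0,0,0.118,0],[0,0,0,0,0,0,0],[0,0,0,0,0,0,0],[0,0,0,0,0,0,0]])

```text
t: 29.05
eef_pos: [0.6118, 0.0001, 0.1197]
tool_rot: [-0.0, 0.728, 0.686, -0.0]
contact_force: [0.6, 0.2, -1.0]
gripper_width: 0.218
grasp_force: 40.1
```

Request:
jog_arm(deltas=[[0,0.001,-0.015,0,0,0,0],[0,0,-0.025,0,0,0,0],[0,0,-0.025,0,0,0,0],[0,0,-0.012,0,0,0,0],[0,0,-0.007,0,0,0,0],[0,0,-0.004,0,0,0,0],[0,0,0,0,0,0,0],[0,0,0,0,0,0,0]])

```text
t: 29.85
eef_pos: [0.613, 0.001, 0.0326]
tool_rot: [0.0, 0.727, 0.687, 0.001]
contact_force: [0.1, 1.0, -0.9]
gripper_width: 0.217
grasp_force: 40.1
```

Request:
jog_arm(deltas=[[0,0,0,0,0,0,0.32],[0,0,0,0,0,0,0.32],[0,0,0,0,0,0,0.32],[0,0,0.015,0,0,0,0.32],[0,0,0.025,0,0,0,0.32],[0,0,0.03,0,0,0,0.32],[-0.01,0,0.03,0,0,0,0.6],[-0.03,0,0.03,0,0,0,0.6],[-0.03,0,0.03,0,0,0,0.6],[-0.03,0,0.02,0,0,0,0.6]])

```text
t: 30.85
eef_pos: [0.512, 0.0006, 0.2144]
tool_rot: [0.001, 0.727, 0.686, 0.001]
contact_force: [-0.1, -0.1, 0.7]
gripper_width: 0.602
grasp_force: 0.0
```

Request:
jog_arm(deltas=[[-0.02,0,0.03,0,0,0,0.6],[0,0,0.03,0,0,0,0.6],[0,0,0,0,0,0,0.6],[0,0,0,0,0,0,0.6]])

```text
t: 31.25
eef_pos: [0.4926, 0.0011, 0.2729]
tool_rot: [0.0, 0.727, 0.687, 0.001]
contact_force: [-0.4, 0.0, -0.8]
gripper_width: 0.603
grasp_force: 0.0
```

Run:
```python
from station import bot
import cv2,numpy as np
s=bot.read_camera("scene")["img"]; w=bot.read_camera("wrist")["img"]
a=cv2.resize(s[150:240,230:460],(766,300),interpolation=2); b=cv2.resize(w[:240],(766,288))
cv2.imwrite("pics/fin.png",cv2.convertScaleAbs(np.vstack([a,b])[:,:,::-1],alpha=1.2))
```

```text
(no output)
```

View pics/fin.png

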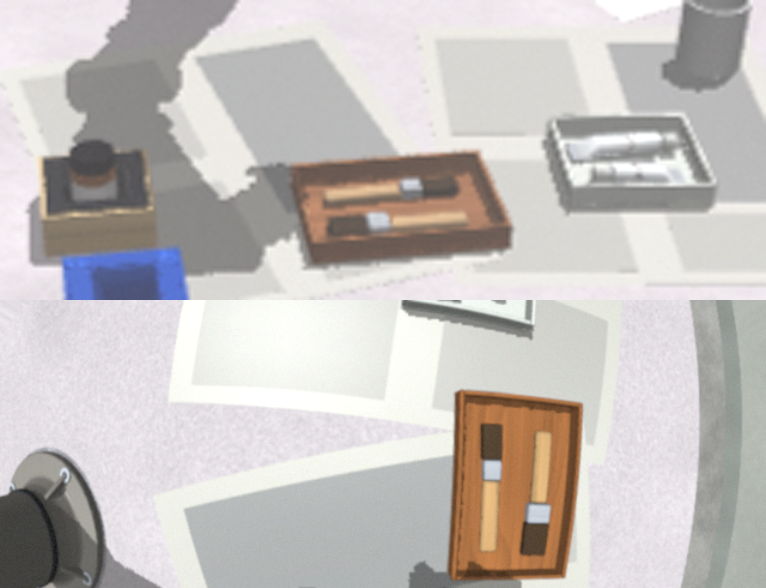

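The last picture shows both brushes flat in the wooden tray (390,190 and 395,223), both tubes flat in the white tray (620,145 and 628,172), and the jar seated in the box (92,165). The arm is clear of everything.

```bash
python3 -c "
from station import bot
print(bot.hand_in())"
```

```text
the job is handed in; nothing more can be done
None
```

The job is handed in at about 31 s; no verdict came back, but the last pictures show both brushes flat in the wooden tray, both tubes flat in the white tray, and the jar upright and fully home in the smaller plywood foam box, with the mug and glue bottle never touched.

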